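Index the packing carousel and load its empty tray

ROBOT

A 7-joint arm with a two-finger parallel gripper is mounted at the origin on the work surface. World frame = base frame: x ahead of the robot, y to its left, z up, the work surface at z = 0. Lengths are in mm, angles in rad, forces in N, time in s.
With the tool pointing down it reaches from about 400 to 875 mm from the base axis. Payload 4.4 kg.
Tool frame: the origin (TCP) lies between the finger pads; the fingertips stand 17 mm ahead of it and the grasp point (between the pads) lies 2 mm behind it; z points along the fingers, y is the line along which they close (so a half turn about z gives the same grasp; the last joint's range is limited). The gripper opens to 85 mm and grips with 20 to 120 N. Pads are 22 mm wide; open, the fingers measure 114 mm over their backs; the gripper's body (76 mm by 85 mm) begins 54 mm behind the grasp point. The pads swing forward as they close: fully open they stand 13 mm farther back than shut.
Start: joints at [1.141, 0.628, 0.038, 1.517, -0.027, 0.996, -0.02], TCP at [231.316, -607.462, 248.313] pointing down, gripper open.
Joint ranges: [-3.06, 3.06], [-0.37, 2.12], [-1.25, 1.32], [0.18, 2.47], [-1.1, 4.24], [0.23, 1.98], [-2.94, 2.94]. Speed limits (rad/s): [2.57, 2.57, 3.14, 3.14, 3.14, 3.14, 3.14].

INTERFACE

Orientations are given as [roll, pitch, yaw] about the fixed x, y, z axes, in that order (R = Rz(yaw) Ry(pitch) Rx(roll)).
In Python, from cell import sensors, get_image, ctrl gives the robot as it stands.
- The arm moves only by the tool send_rows, never from a script. Its argument "series" is a list of rows, each a list of 3 entries, a list of its own where there are three numbers: the finger opening in mm, from 0 to 85.4, then the shift along the world's x, y, z in units of 60 mm (1.0 is 60 mm), then the turn, a rotation vector about the world's x, y, z in units of 5 degrees (1.0 is 5 degrees). A call has 1 to 8 rows; each row shifts and turns the commanded pose from where the row before left it; what a row does not reach is not made up. A row lasts 1/8 s, in which the tool goes at most 62.5 mm and 10.7 degrees, less where a joint would pass 70% of its speed; a pose out of reach is approached as far as the arm can. A call is refused whole if a number of a shift passes 1 or a number of a turn 1, either way. A call with a gripper value outside its range is refused whole. The fingers move at their own pace and stop on an object; the grip force is fixed at half the most. Time passes only in rows, so rows that do not move let the fingers close. It gives the time, the measured TCP pose, the force, the opening and the grip force at its end, in the units of the state.
- sensors.read_state(): the state, without advancing time (a new reading comes with each control period).
- get_image(name): name is "scene" or "top" or "wrist"; returns a dict with "img" (384x512x3 uint8, red, green, blue), "depth" (384x512 float32, mm along the optical axis (not along the pixel's ray), 0 where there is no reading), "vfov" (degrees; the focal length in pixels is half the picture's height over the tangent of half this angle, whatever the lens; pixels are square), "cx", "cy" (the principal point, pixels), "world_to_cam" (4x4, takes a point from world to camera coordinates). Camera axes: x right, y down, z forward; pixel columns grow to the right and rows downward; lengths in mm; the calibration is good to about 2 mm. A picture is of the moment at which its call begins.
- ctrl.finish_job(): hands the job in; it is judged then, once.
The state is a dict: "clock": time; "qpos": joint angles; "qd": joint speeds; "tau": joint torques, N m; "eef_pos": TCP position; "tool_rot": TCP orientation; "force": force on the tool from outside, world axes, zero at the start; "torque": the same for the moment, N m; "width": finger opening in mm; "gripper_force": force on a finger pad.
Only numpy, scipy, OpenCV 4.12 (cv2) and the standard library are available. Lean on these libraries where they do the work, as an engineer would, in place of code of your own. Each camera call takes 0.05 s, during which the arm holds its last target. There are 200 camera calls.

TASK

Turn the packing carousel one stop anticlockwise (seen from above), so that its one empty tray stands at the red pointer, and let it click into its stop. Then take the blue T-shaped bracket from the bench and lay it flat in that tray, cross-bar in the wide end; do not drop it in from a height. The three packed brackets must stay lying in their trays, and the tape roll, cup and jar where they are.

Things in the scene. Friction and masses are not known exactly. Their poses are not given: they have to be found in the camera images.
- carousel: rotary packing table: fixed dark base, grey disc (284 mm across, top 34 mm above the bench) turning on a vertical axis. This body is the fixed base: origin on the bench under the axis; -x towards the red pointer, z up. On the disc: four low white trays a quarter turn apart, long sides along the rim, centres 93 mm from the axis; four orange posts between them; dark hub 56 mm wide, 14 mm high
- rotor (a joint): angle of the disc in rad: 0 at the start, growing anticlockwise seen from above; range -3.2 to 3.2. A detent gives a stop every quarter turn (0, 1.571, ...): let go within 0.6 rad of a stop, the disc settles into it by itself. Turning it takes up to about 4 N at a post
- axis (a point): point on the disc's turning axis at the height of the disc's top (tray floors)
- pointer (a point): red diamond-shaped pointer on the fixed base, just outside the disc, 182 mm from the axis: marks the loading position. Its top is lower than the disc
- tray_empty (a point): centre of the floor of the empty tray, turning with the disc. At rotor 0 it is a quarter turn clockwise from the pointer; rotor 1.571 brings it there. Axes: the disc's; -x to the wide end, y outward. Inside 110 mm long; wide end 54 mm wide, narrow end 34 mm (last 23 mm); walls 10 mm high. Long sides open from 32 mm (narrow side) to 21 mm (wide side) of the centre, for the fingers
- tray_empty_wide_end (a point): point on the floor of the empty tray, 38 mm from its centre towards the wide end; turns with the disc. The bracket's cross-bar belongs over it
- bracket: flat blue T-shaped bracket lying on the bench: 100 mm long, 8 mm thick, 60 to 120 g; stem 24 mm wide, 76 mm long; cross-bar at one end 44 mm wide, 24 mm long. Origin: middle of its length, on its underside; x along the stem towards the cross-bar, z up. Centre of mass 6 mm from the origin towards the cross-bar. Pick it across the stem
- bracket_wide_end (a point): point on the bracket's underside, middle of the cross-bar, 38 mm from the origin
- post0 (a point): centre of the top of an orange upright round finger post on the disc, 16 mm across, 45 mm tall, 127 mm from the axis (top 79 mm above the bench); turns with the disc. At the start: between the empty tray and the tray at the pointer
- post1 (a point): centre of the top of an orange upright round finger post on the disc, 16 mm across, 45 mm tall, 127 mm from the axis (top 79 mm above the bench); turns with the disc. At the start: between the tray at the pointer and the one a quarter turn further anticlockwise
- post2 (a point): centre of the top of an orange upright round finger post on the disc, 16 mm across, 45 mm tall, 127 mm from the axis (top 79 mm above the bench); turns with the disc. At the start: across the axis from post0
- post3 (a point): centre of the top of an orange upright round finger post on the disc, 16 mm across, 45 mm tall, 127 mm from the axis (top 79 mm above the bench); turns with the disc. At the start: across the axis from post1
- packed_a: bracket just like the first, already lying loose in its tray (cross-bar in the wide end): at the pointer at the start
- tray_a (a point): centre of the floor of the tray that holds packed_a; turns with the disc
- packed_b: bracket just like the first, already lying loose in its tray (cross-bar in the wide end): a quarter turn anticlockwise of tray_a
- tray_b (a point): centre of the floor of the tray that holds packed_b; turns with the disc
- packed_c: bracket just like the first, already lying loose in its tray (cross-bar in the wide end): a quarter turn anticlockwise of tray_b
- tray_c (a point): centre of the floor of the tray that holds packed_c; turns with the disc
- tape_roll: black roll of tape standing on its flat side, 100 mm across, 48 mm high, loose; bystander. Origin: centre of its underside
- black_cup: open black plastic cup, 80 mm across, 100 mm high, loose; bystander. Origin: centre of its underside
- jar: light grey jar with a white cap, 64 mm across, 85 mm high, loose; bystander. Origin: centre of its underside

How it is judged:
By the outcome, as a careful person would: the job done as asked, in the order asked, and still so for the second after the job is handed in, with the robot touching nothing.
It also fails if it takes over 58 s, if anything falls off the work surface, if the arm or the gripper's body presses on something with over 40 N, if the wrist force passes 120 N, or if a joint passes its speed limit or range.

## Working session

There is one attempt and no reset: what is moved stays moved. The work goes in short steps, Python scripts to look and compute and a tool call to move; the robot and the scene stay as the last step left them, time stands still between calls to the robot, and variables do not carry over. Pictures are saved under pics/ and viewed, at most 10 in all, crops included, and the job is handed in when it is done.

Besides the shell and the picture viewer there is one more tool, called after "Request:" by a JSON object that holds its "fn" and its "kwargs", one argument or row to a line. send_rows: Moves the arm, as the interface text tells. Its arguments: {"type":"object","properties":{"series":{"type":"array"}},"required":["series"]}

```bash
mkdir -p pics; cat > h.py <<'E'
import numpy as np, cv2
from cell import sensors, get_image, ctrl
def cam(n):
    d=get_image(n); d['f']=d['img'].shape[0]/2/np.tan(np.radians(d['vfov'])/2); return d
def save(d,name): cv2.imwrite('pics/'+name,d['img'][:,:,::-1])
def plane(d,uv,z):
    uv=np.atleast_2d(np.asarray(uv,float)); T=np.linalg.inv(d['world_to_cam'])
    r=np.c_[(uv[:,0]-d['cx'])/d['f'],(uv[:,1]-d['cy'])/d['f'],np.ones(len(uv))]@T[:3,:3].T
    o=T[:3,3]; return o+r*((z-o[2])/r[:,2])[:,None]
def depthpts(d,mask):
    v,u=np.nonzero(mask&(d['depth']>0)); z=d['depth'][v,u]; T=np.linalg.inv(d['world_to_cam'])
    p=np.c_[(u-d['cx'])/d['f']*z,(v-d['cy'])/d['f']*z,z]
    return p@T[:3,:3].T+T[:3,3]
def proj(d,p):
    q=np.atleast_2d(p)@d['world_to_cam'][:3,:3].T+d['world_to_cam'][:3,3]
    return q[:,:2]/q[:,2:]*d['f']+[d['cx'],d['cy']]
E
python3 - <<'E'
from h import *
ims=[]
for n in('top','scene','wrist'):
    d=cam(n); save(d,n+'0.png'); print(n,d['vfov'],d['cx'],d['cy'],np.linalg.inv(d['world_to_cam']).round(2).tolist())
s=sensors.read_state(); print(s)
E
```

```text
top 51.61698157112002 256.2213111153282 183.25285344262687 [[0.01, -1.0, 0.06, 447.4], [-1.0, -0.01, 0.0, -22.93], [0.0, -0.06, -1.0, 1252.54], [0.0, 0.0, 0.0, 1.0]]
scene 53.246543912607336 258.63679182348005 190.25196863341952 [[0.47, 0.54, -0.7, 1318.59], [0.88, -0.27, 0.39, -462.21], [0.02, -0.8, -0.61, 754.01], [0.0, 0.0, 0.0, 1.0]]
wrist 58.1135538892937 257.0699843949108 189.97297484975107 [[0.36, -0.88, -0.3, 310.06], [-0.93, -0.34, -0.12, -575.81], [-0.0, 0.33, -0.95, 372.32], [0.0, 0.0, 0.0, 1.0]]
{'clock': 0.15, 'qpos': array([ 1.14122273,  0.62911446,  0.03847223,  1.51809966, -0.02697234,
        0.99629338, -0.02002767]), 'qd': array([ 0.0011866 , -0.00229488, -0.00209013, -0.00363159, -0.00016998,
       -0.00045716, -0.00123357]), 'tau': array([ 1.44323702e-03, -5.63790965e+01,  1.22739460e+00, -1.93650162e+01,
        1.11019774e-02,  7.40307238e-03, -5.68017580e-07]), 'eef_pos': array([ 231.13258848, -607.06259261,  247.62557407]), 'tool_rot': array([-3.14019689e+00,  4.15207325e-05,  3.63742597e-01]), 'force': array([0.0115714 , 0.42528651, 0.75731581]), 'torque': array([ 0.00809111, -0.02919384, -0.01666675]), 'gripper_force': 0.0, 'width': 85.04508376909283}
```

View pics/top0.png

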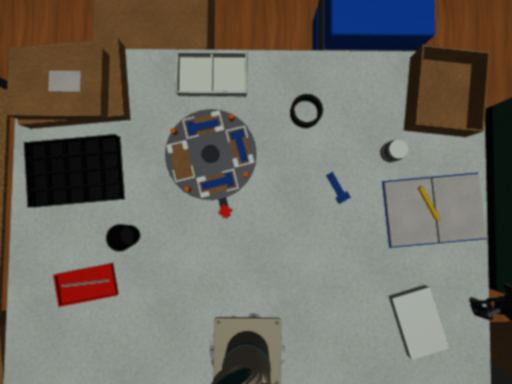

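View pics/scene0.png

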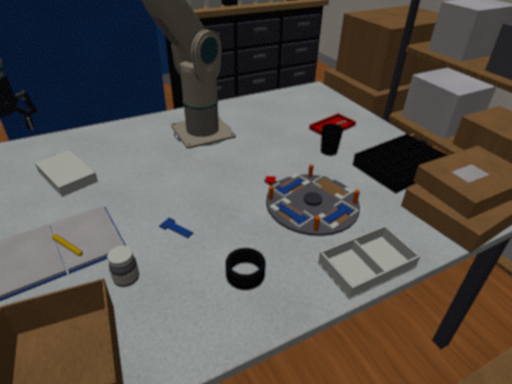

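The top view shows the carousel hub at about (211,154), the pointer at (225,211) and the empty brown tray at the left (181,160). The free bracket is at (338,188) with its cross-bar towards (343,197). The tape roll (306,111), jar (396,150) and cup (122,237) are all well clear.

```bash
cat >> h.py <<'E'
def blobs(mask,amin=4):
    n,l,s,c=cv2.connectedComponentsWithStats(mask.astype(np.uint8))
    return [(c[i],s[i,4],l==i) for i in range(1,n) if s[i,4]>=amin]
def masks(d):
    hsv=cv2.cvtColor(d['img'],cv2.COLOR_RGB2HSV); h,s,v=[hsv[...,i].astype(int) for i in range(3)]
    return dict(orange=(h>5)&(h<16)&(s>170)&(v>130), blue=(h>100)&(h<125)&(s>150)&(v>50), red=((h<4)|(h>176))&(s>180)&(v>120))
def tee(P):
    "P: Nx2 world outline/points of T; returns origin(mid length), yaw to crossbar, length"
    P=np.asarray(P,float); m=P.mean(0); w,V=np.linalg.eigh(np.cov((P-m).T)); a=V[:,1]
    t=(P-m)@a
    s=(P-m)@np.array([-a[1],a[0]])
    if np.ptp(s[t>np.percentile(t,80)])<np.ptp(s[t<np.percentile(t,20)]): a=-a
    t=(P-m)@a; n=np.array([-a[1],a[0]]); s=(P-m)@n
    st=t<t.max()-35
    k=np.polyfit(t[st],s[st],1)
    return m+a*(t.max()+t.min())/2, np.arctan2(a[1],a[0]), np.ptp(t)
E
python3 - <<'E'
from h import *
for n in('top','scene'):
    d=cam(n); M=masks(d)
    for k,z in(('orange',70),('blue',8),('red',20)):
        for c,a,m in blobs(M[k],6):
            p=plane(d,c,z)[0]
            if abs(p[1])<600 and 300<p[0]<1000:
                D=depthpts(d,m); print(n,k,c.round(1),a,p.round(1),D.mean(0).round(1), 'ztop',np.percentile(D[:,2],90).round(1))
                if k=='blue' and p[1]<-200: 
                    v,u=np.nonzero(m); o,y,L=tee(plane(d,np.c_[u,v],8)[:,:2]); print('  tee',o.round(1),y.round(3),L.round(1))
E
```

```text
top orange [230.6 115.8] 12 [717.3  56.6  70. ] [715.3  56.4  79. ] ztop 80.3
top orange [172.5 130.2] 13 [671.9 230.7  70. ] [670.  229.1  78.4] ztop 79.6
top orange [245.4 173.8] 16 [542.4  10.2  70. ] [541.7   9.9  79.5] ztop 81.0
top orange [186.3 188.5] 14 [496.8 185.9  70. ] [496.4 184.1  79.9] ztop 81.7
top blue [200.4 125.8] 229 [698.5 156.    8. ] [691.5 151.1  42.9] ztop 46.1
top blue [239.6 143.4] 223 [643.5  31.3   8. ] [637.9  29.7  43. ] ztop 46.2
top blue [219.1 181.5] 227 [522.3  94.1   8. ] [520.2  90.7  42.8] ztop 45.5
top blue [337.5 188.5] 205 [ 503.5 -277.7    8. ] [ 503.4 -277.6    9. ] ztop 12.6
  tee [ 509.3 -274.5] -2.635 92.3
top red [224.8 210.8] 89 [430.9  74.1  20. ] [430.8  74.2  19.1] ztop 22.2
scene orange [270.9 186.9] 8 [534.3  13.1  70. ] [541.9   8.6  76.6] ztop 78.3
scene orange [316.9 217.2] 10 [709.3  57.9  70. ] [715.4  52.6  76.9] ztop 78.1
scene blue [289.5 186. ] 127 [486.  113.2   8. ] [521.   89.3  39.5] ztop 41.1
scene blue [292.5 213.9] 178 [609.   48.3   8. ] [638.9  26.6  39.6] ztop 41.6
scene blue [338.  212.8] 193 [665.9 173.8   8. ] [693.6 147.   39.8] ztop 41.7
scene blue [175.1 227.2] 184 [ 509.8 -281.5    8. ] [ 506.8 -281.1    5.6] ztop 7.2
  tee [ 514.8 -278.6] -2.622 94.1
scene blue [ 87.7 264. ] 45 [ 542.6 -521.     8. ] [ 537.9 -520.6    3.6] ztop 4.9
  tee [ 542.6 -520.5] 1.674 85.9
scene red [270.2 179.1] 41 [438.6  66.9  20. ] [433.   70.3  15.3] ztop 16.8
```

Request:
{"fn": "send_rows", "kwargs": {
  "series": [
    [60,[0.57,0.69,0],[0,0,0]],
    [60,[0.57,0.69,0],[0,0,0]],
    [60,[0.57,0.69,0],[0,0,0]],
    [60,[0.57,0.69,0],[0,0,0]],
    [60,[0.57,0.69,0],[0,0,0]],
    [60,[0.57,0.69,0],[0,0,0]],
    [60,[0.57,0.69,0],[0,0,0]],
    [60,[0.57,0.69,0],[0,0,0]]
  ]
}}

```text
clock: 1.25
eef_pos: [505.9, -274.9, 248.4]
tool_rot: [3.141, -0.0, 0.364]
force: [-0.3, -0.4, 0.3]
width: 60.3
gripper_force: 0.0
```

```bash
python3 - <<'E'
from h import *
d=cam('wrist'); save(d,'w1.png'); s=sensors.read_state(); print(s['clock'],s['eef_pos'],s['tool_rot'],s['force'])
b=max(blobs(masks(d)['blue'],100),key=lambda b:b[1]); print(b[0],b[1])
D=depthpts(d,b[2]); print('z',np.percentile(D[:,2],[10,50,90]))
v,u=np.nonzero(b[2]); print(u.min(),u.max(),v.min(),v.max()); o,y,L=tee(plane(d,np.c_[u,v],8)[:,:2]); print('tee',o.round(1),y.round(3),L.round(1))
np.save('b1.npy',np.r_[b[0],d['world_to_cam'].ravel(),d['f'],d['cx'],d['cy']])
E
```

```text
1.3 [ 512.09754693 -266.06695645  248.33285608] [-3.13791439 -0.0069366   0.37433216] [ 4.22393634  5.51631558 -0.27739421]
[259.73756906 153.28121547] 1810
z [6.06258586 7.02746557 8.02437926]
243 283 104 194
tee [ 510.2 -275.1] -2.619 96.1
```

View pics/w1.png

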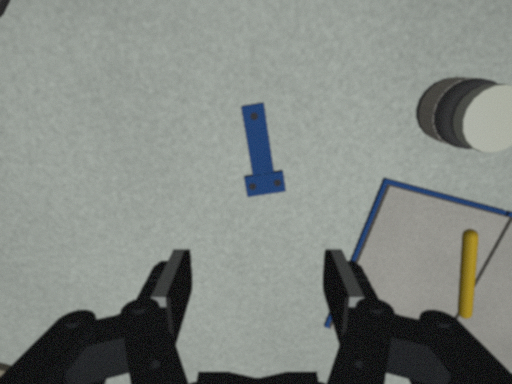

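The wrist view shows the bracket lying free, with its stem top at (254,105) and its cross-bar at (265,183). Nothing stands near it. Next I go to post0.

Request:
{"fn": "send_rows", "kwargs": {
  "series": [
    [45,[-0.02,0.96,0],[0,0,-1]],
    [45,[-0.02,0.96,0],[0,0,-1]],
    [45,[-0.02,0.96,0],[0,0,-1]],
    [45,[-0.02,0.96,0],[0,0,-1]],
    [45,[-0.02,0.96,0],[0,0,-1]],
    [45,[-0.02,0.96,0],[0,0,-1]],
    [45,[-0.02,0.96,0],[0,0,-1]],
    [45,[-0.02,0.96,0],[0,0,-1]]
  ]
}}

```text
clock: 2.3
eef_pos: [495.2, 186.2, 248.5]
tool_rot: [-3.141, -0.001, -0.337]
force: [0.3, -0.6, 0.3]
width: 45.2
gripper_force: 0.0
```

Request:
{"fn": "send_rows", "kwargs": {
  "series": [
    [45,[0,0,-0.4],[0,0,-1]],
    [45,[0,0,-0.4],[0,0,-1]],
    [45,[0,0,-0.4],[0,0,-0.25]],
    [45,[0,0,0],[0,0,0]],
    [45,[0,0,0],[0,0,0]],
    [45,[0,0,0],[0,0,0]]
  ]
}}

```text
clock: 3.05
eef_pos: [496.1, 184.7, 177.4]
tool_rot: [-3.14, -0.001, -0.531]
force: [0.2, 0.8, 0.3]
width: 44.9
gripper_force: 0.0
```

```bash
python3 - <<'E'
from h import *
d=cam('wrist'); save(d,'w2.png'); s=sensors.read_state(); print(s['clock'],s['eef_pos'],s['tool_rot'],s['force'],s['qpos'])
for c,a,m in blobs(masks(d)['orange'],20):
    D=depthpts(d,m); zt=np.percentile(D[:,2],95); T=D[D[:,2]>zt-4]; print(c.round(),a,zt.round(1),((T[:,:2].max(0)+T[:,:2].min(0))/2).round(1),np.ptp(T[:,:2],axis=0))
E
```

```text
3.1 [495.97588119 184.65829082 177.31770827] [-3.13993113e+00 -1.10968523e-03 -5.30770671e-01] [ 0.68140142 -0.2502603   0.61769267] [-0.54898474  0.56195722  0.20725539  1.93286464 -0.17951685  0.66231522
 -2.33253905]
[42.  2.] 68 79.1 [665.4 231.3] [5.31000746 8.21623625]
[478.   2.] 76 79.4 [537.6  13.8] [5.42132258 8.21303396]
[259. 197.] 305 79.0 [497.3 183.8] [13.64336145 14.13683312]
```

View pics/w2.png

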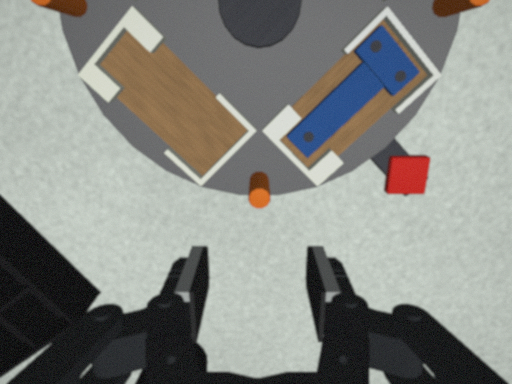

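The wrist view shows post0 centred between the fingers at (259,197). The empty tray is on the left with its narrow end at the top left, and packed_a is on the right by the red pointer.

Request:
{"fn": "send_rows", "kwargs": {
  "series": [
    [45,[0.01,-0.01,-0.46],[0,0,0]],
    [45,[0,0,-0.46],[0,0,0]],
    [45,[0,0,-0.46],[0,0,0]],
    [45,[0,0,-0.46],[0,0,0]],
    [24,[0,0,0],[0,0,0]],
    [24,[0,0,0],[0,0,0]],
    [24,[0,0,0],[0,0,0]]
  ]
}}

```text
clock: 3.98
eef_pos: [496.8, 184.3, 67.2]
tool_rot: [-3.14, -0.002, -0.531]
force: [0.2, 0.1, 0.1]
width: 23.9
gripper_force: 0.0
```

```bash
python3 - <<'E'
from h import *
a=np.radians(149.6+5*np.arange(20)); P=127*np.c_[np.cos(a),np.sin(a)]
print((np.diff(P,axis=0)/60).round(3).tolist()); print(sensors.read_state()['force'])
E
```

```text
[[-0.086, -0.163], [-0.072, -0.17], [-0.057, -0.176], [-0.041, -0.18], [-0.025, -0.183], [-0.009, -0.184], [0.007, -0.185], [0.023, -0.183], [0.039, -0.181], [0.054, -0.176], [0.069, -0.171], [0.084, -0.164], [0.098, -0.156], [0.111, -0.147], [0.124, -0.137], [0.135, -0.126], [0.146, -0.113], [0.155, -0.1], [0.163, -0.086]]
[0.22054703 0.14748709 0.12437573]
```

Request:
{"fn": "send_rows", "kwargs": {
  "series": [
    [24,[-0.086,-0.163,0],[0,0,1]],
    [24,[-0.072,-0.17,0],[0,0,1]],
    [24,[-0.057,-0.176,0],[0,0,1]],
    [24,[-0.041,-0.18,0],[0,0,1]],
    [24,[-0.025,-0.183,0],[0,0,1]],
    [24,[-0.009,-0.184,0],[0,0,1]]
  ]
}}

```text
clock: 4.72
eef_pos: [478.9, 122.3, 67.1]
tool_rot: [-3.139, -0.002, -0.002]
force: [-1.4, 4.3, 0.7]
width: 23.7
gripper_force: 2.0
```

Request:
{"fn": "send_rows", "kwargs": {
  "series": [
    [24,[0.007,-0.185,0],[0,0,1]],
    [24,[0.023,-0.183,0],[0,0,1]],
    [24,[0.039,-0.181,0],[0,0,1]],
    [24,[0.054,-0.176,0],[0,0,1]],
    [24,[0.069,-0.171,0],[0,0,1]],
    [24,[0.084,-0.164,0],[0,0,1]]
  ]
}}

```text
clock: 5.48
eef_pos: [496.4, 55.8, 67.0]
tool_rot: [3.139, -0.002, 0.519]
force: [2.2, -1.0, -1.0]
width: 24.3
gripper_force: 0.9
```

Request:
{"fn": "send_rows", "kwargs": {
  "series": [
    [24,[0.098,-0.156,0],[0,0,1]],
    [24,[0.111,-0.147,0],[0,0,1]],
    [24,[0.124,-0.137,0],[0,0,1]],
    [24,[0.135,-0.126,0],[0,0,1]],
    [24,[0.146,-0.113,0],[0,0,1]],
    [24,[0.155,-0.1,0],[0,0,1]],
    [24,[0,0,0],[0,0,0]],
    [30,[0,0,0],[0,0,0]]
  ]
}}

```text
clock: 6.48
eef_pos: [541.0, 10.4, 66.4]
tool_rot: [3.141, 0.0, 1.039]
force: [-0.6, -0.4, -0.6]
width: 29.8
gripper_force: 0.0
```

```bash
python3 - <<'E'
from h import *
d=cam('top'); s=sensors.read_state(); print(s['clock'],s['eef_pos'],s['tool_rot'],s['force'])
for c,a,m in blobs(masks(d)['orange'],6):
    D=depthpts(d,m); print(c.round(),a,D.mean(0).round(1))
d=cam('wrist'); save(d,'w3.png')
for c,a,m in blobs(masks(d)['orange'],20):
    D=depthpts(d,m); zt=np.percentile(D[:,2],95); T=D[D[:,2]>zt-4]; print(c.round(),a,zt.round(1),((T[:,:2].max(0)+T[:,:2].min(0))/2).round(1),np.ptp(T[:,:2],axis=0))
E
```

```text
6.525 [540.86069036  10.53153872  66.25851172] [3.14145149e+00 1.22898250e-04 1.03942802e+00] [-0.32922864  1.03409686  0.13646747]
[230. 116.] 14 [715.3  58.3  80. ]
[172. 131.] 14 [668.3 229.1  79.1]
[187. 189.] 18 [495.7 182.3  80. ]
[265. 299.] 909 79.0 [543.8  10.2] [14.57393683 14.97144902]
```

Request:
{"fn": "send_rows", "kwargs": {
  "series": [
    [45,[0,0,0],[0,0,0]],
    [45,[0,0,0],[0,0,0]],
    [45,[0,0,0.4],[0,0,0]],
    [45,[0,0,0.9],[0,0,0]],
    [45,[-0.2,0.7,0.6],[0,0,0]],
    [45,[-0.2,0.7,0.6],[0,0,0]],
    [45,[0,0,0],[0,0,0]],
    [45,[0,0,0],[0,0,0]]
  ]
}}

```text
clock: 7.58
eef_pos: [517.0, 93.5, 215.6]
tool_rot: [3.141, 0.001, 1.04]
force: [-0.0, -0.3, -0.1]
width: 44.5
gripper_force: 0.0
```

Request:
{"fn": "send_rows", "kwargs": {
  "series": [
    [45,[0,0,0],[0,0,0]],
    [45,[0,0,0],[0,0,0]]
  ]
}}

```text
clock: 7.82
eef_pos: [517.0, 93.0, 215.0]
tool_rot: [-3.14, 0.001, 1.038]
force: [-0.0, -0.1, 0.8]
width: 44.9
gripper_force: 0.0
```

```bash
python3 - <<'E'
from h import *
d=cam('top'); s=sensors.read_state(); print(s['clock'],s['eef_pos'],s['tool_rot'],s['force'])
for c,a,m in blobs(masks(d)['orange'],6):
    D=depthpts(d,m); print(c.round(),a,D.mean(0).round(1))
d=cam('wrist'); save(d,'w4.png'); np.savez('w4.npz',**d)
for k in('orange','red'):
  for c,a,m in blobs(masks(d)[k],20):
    D=depthpts(d,m); zt=np.percentile(D[:,2],95); T=D[D[:,2]>zt-4]; print(k,c.round(),a,zt.round(1),((T[:,:2].max(0)+T[:,:2].min(0))/2).round(1),np.ptp(T[:,:2],axis=0))
E
```

```text
7.875 [517.05819144  93.31260496 215.11942211] [-3.14053291e+00  1.05851370e-03  1.03866985e+00] [0.0649581  0.3341562  0.44322556]
[230. 116.] 14 [715.5  58.4  79.1]
[172. 131.] 13 [668.6 228.8  80. ]
[246. 173.] 16 [543.9   9.6  80.1]
orange [509.  94.] 62 79.7 [711.5  58.7] [ 4.69797848 11.05047542]
orange [172.  98.] 309 78.9 [496.4 182.2] [14.09327774 13.80840942]
orange [333. 248.] 197 79.2 [543.5  46.5] [13.33291263 85.72843854]
red [194. 220.] 894 18.1 [431.4  75.4] [41.5660052  40.94246718]
```

View pics/w4.png

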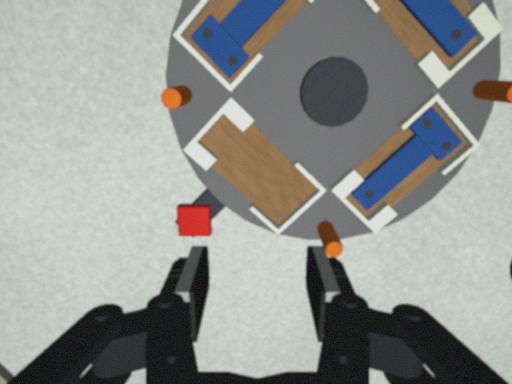

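The wrist view shows the empty tray at the pointer, with its floor from about (230,125) to (300,215). Its wide end is at lower right (280,225) and its narrow end at upper left (215,130). The packed brackets are all lying in place.

```bash
python3 - <<'E'
from h import *
d=dict(np.load('w4.npz')); hsv=cv2.cvtColor(d['img'],cv2.COLOR_RGB2HSV)
h,s,v=[hsv[...,i].astype(int) for i in range(3)]
br=(h>5)&(h<20)&(s>60)&(s<170)&(v>60)
bs=[b for b in blobs(br,300)]
for b in bs: print(b[0].round(),b[1])
b=min(bs,key=lambda b:np.hypot(*(b[0]-[260,170])))
D=depthpts(d,b[2]); zf=np.median(D[:,2]); print('floor z depth',zf)
# white wall tops
vv,uu=np.nonzero(b[2]); P=plane(d,np.c_[uu,vv],zf)[:,:2]
r=cv2.minAreaRect(P.astype(np.float32)); print('rect',r)
# whites near tray
w=(s<60)&(v>170)
for c,a,m in blobs(w,60):
    Dw=depthpts(d,m); q=Dw.mean(0)
    if np.hypot(q[0]-516,q[1]-96)<90: print('white',c.round(),a,q.round(1),np.percentile(Dw[:,2],[50,90]).round(1))
ax=[]
hub=[x for x in blobs((v<70)&(s<90),800) if np.hypot(*(x[0]-[334,91]))<20]
for c,a,m in hub: print('hub',c,plane(d,c,48))
# disc angle/tray from a rotated rect of brown in frame of angle -75.4
for deg in(-74.5,-75.4,-76.5):
    a=np.radians(deg); e=np.array([np.cos(a),np.sin(a)]); n=np.array([-e[1],e[0]])
    t=P@e; q=P@n; c=(t.max()+t.min())/2; i=abs(t-c)<20
    print(deg,np.ptp(t),np.percentile(q[i],[1,99]), 'ctr',e*c+n*np.percentile(q[i],[1,99]).mean())
    i=abs(t-c)<32
    bins=[np.median(q[(t>c+k)&(t<c+k+6)]).round(1) for k in range(-48,45,6)]; print(bins)
E
```

```text
[246.  27.] 2090
[414.  32.] 2029
[412. 176.] 1345
[257. 169.] 6106
[383. 152.] 879
floor z depth 33.52475703297233
rect ((516.4779663085938, 94.50634765625), (54.30575180053711, 109.91606140136719), 15.25135326385498)
-74.5 109.80002755437414 [496.64557153 549.49819307] ctr [516.58876617  94.56432047]
[np.float64(522.4), np.float64(521.9), np.float64(522.0), np.float64(523.7), np.float64(524.7), np.float64(523.3), np.float64(523.1), np.float64(524.8), np.float64(523.9), np.float64(524.4), np.float64(524.1), np.float64(522.7), np.float64(522.4), np.float64(522.4), np.float64(522.7), np.float64(522.6)]
-75.4 110.21024875976732 [497.26589862 550.01513833] ctr [516.51261853  94.44432684]
[np.float64(522.5), np.float64(522.0), np.float64(522.8), np.float64(524.0), np.float64(523.9), np.float64(525.0), np.float64(524.3), np.float64(524.1), np.float64(524.7), np.float64(524.6), np.float64(524.5), np.float64(524.4), np.float64(523.3), np.float64(523.5), np.float64(524.0), np.float64(524.0)]
-76.5 110.67469219620502 [497.93116236 550.86749109] ctr [516.64715573  94.35686648]
[np.float64(521.6), np.float64(521.9), np.float64(524.4), np.float64(523.5), np.float64(524.4), np.float64(524.7), np.float64(524.7), np.float64(524.7), np.float64(525.4), np.float64(525.4), np.float64(525.8), np.float64(525.4), np.float64(524.8), np.float64(524.8), np.float64(525.4), np.float64(525.4)]
```

Request:
{"fn": "send_rows", "kwargs": {
  "series": [
    [60,[-0.02,-0.88,0],[0,0,-1]],
    [60,[-0.02,-0.88,0],[0,0,-1]],
    [60,[-0.02,-0.88,0],[0,0,-1]],
    [60,[-0.02,-0.88,0],[0,0,-1]],
    [60,[-0.02,-0.88,0],[0,0,-1]],
    [60,[-0.02,-0.88,0],[0,0,-0.9]],
    [60,[0,-0.86,0],[0,0,0]],
    [60,[0,0,0],[0,0,0]]
  ]
}}

```text
clock: 8.93
eef_pos: [508.4, -280.2, 215.2]
tool_rot: [3.14, 0.002, 0.516]
force: [-0.1, 0.0, 0.4]
width: 60.0
gripper_force: 0.0
```

Request:
{"fn": "send_rows", "kwargs": {
  "series": [
    [60,[0,0,0],[0,0,0]],
    [60,[0,0,0],[0,0,0]],
    [60,[0,0,0],[0,0,0]]
  ]
}}

```text
clock: 9.3
eef_pos: [510.3, -272.9, 216.0]
tool_rot: [-3.141, -0.0, 0.527]
force: [0.3, -0.8, -0.3]
width: 59.9
gripper_force: 0.0
```

```bash
cat > tb.py <<'E'
from h import *
d=cam('wrist'); s=sensors.read_state(); print(s['clock'],s['eef_pos'],s['tool_rot'],s['force'])
b=min((b for b in blobs(masks(d)['blue'],600)),key=lambda b:np.hypot(*(b[0]-[259,180]))); print(b[0],b[1])
D=depthpts(d,b[2]); print('z',np.percentile(D[:,2],[10,50,90]))
v,u=np.nonzero(b[2])
P=plane(d,np.c_[u,v],np.median(D[:,2]))[:,:2]; o,y,L=tee(P); print('tee pca',o,y,L)
r=cv2.minAreaRect(P.astype(np.float32)); print('rect',r,np.radians(r[2]))
# stem axis by line fit of mid points
e=np.array([np.cos(y),np.sin(y)]);n=np.array([-e[1],e[0]])
t=(P-o)@e; q=(P-o)@n
ts=np.arange(-46,47,4); m=[(q[abs(t-k)<2.5].min()+q[abs(t-k)<2.5].max())/2 for k in ts]; k=np.polyfit(ts,m,1)
y2=y+np.arctan(k[0]); print('yaw',y2,np.degrees(y2),'origin',o+n*k[1], 'width stem',np.ptp(q[abs(t+15)<10]))
E
python3 tb.py
```

```text
9.35 [ 510.32583183 -273.09326603  216.06242072] [-3.14152122e+00 -2.65440271e-04  5.26988128e-01] [-0.23417319 -0.28926977 -0.55881492]
[259.39320614 165.69753374] 2149
z [6.08048321 7.01453899 7.96916417]
tee pca [ 509.64018107 -275.20013079] -2.619872866462963 96.28775174424848
rect ((509.49005126953125, -274.93804931640625), (96.18102264404297, 39.50392150878906), 30.192485809326172) 0.5269582867344066
yaw -2.6191802779275175 -150.06797570914873 origin [ 509.55308745 -275.04862349] width stem 20.70084937556375
```

Request:
{"fn": "send_rows", "kwargs": {
  "series": [
    [50,[-0.01,-0.03,-0.8],[0,0,-0.05]],
    [50,[0,0,-0.8],[0,0,0]],
    [50,[0,0,-0.8],[0,0,0]],
    [50,[0,0,-0.4],[0,0,0]],
    [50,[0,0,-0.25],[0,0,0]],
    [50,[0,0,-0.15],[0,0,0]],
    [50,[0,0,0],[0,0,0]],
    [50,[0,0,0],[0,0,0]]
  ]
}}

```text
clock: 10.35
eef_pos: [510.1, -276.3, 24.9]
tool_rot: [3.14, -0.001, 0.521]
force: [0.3, -0.7, 0.0]
width: 50.1
gripper_force: 0.0
```

Request:
{"fn": "send_rows", "kwargs": {
  "series": [
    [50,[0,0,-0.08],[0,0,0]],
    [50,[0,0,0],[0,0,0]],
    [20,[0,0,0],[0,0,0]],
    [20,[0,0,0],[0,0,0]],
    [20,[0,0,0],[0,0,0]],
    [20,[0,0,0],[0,0,0]]
  ]
}}

```text
clock: 11.1
eef_pos: [509.5, -276.1, 19.5]
tool_rot: [3.141, -0.0, 0.521]
force: [-1.2, 0.3, 5.3]
width: 21.7
gripper_force: 59.1
```

Request:
{"fn": "send_rows", "kwargs": {
  "series": [
    [20,[0,0,0.2],[0,0,0]],
    [20,[0,0,0.5],[0,0,0]],
    [20,[0,0,0.7],[0,0,0]],
    [20,[0,0,0.7],[0,0,0]],
    [20,[0,0,0.4],[0,0,0]],
    [20,[0,0,0],[0,0,0]],
    [20,[0,0,0],[0,0,0]]
  ]
}}

```text
clock: 11.98
eef_pos: [508.7, -275.8, 168.4]
tool_rot: [-3.14, 0.001, 0.521]
force: [-0.5, 0.8, -1.1]
width: 21.8
gripper_force: 59.0
```

```bash
python3 - <<'E'
from h import *
d=cam('wrist'); save(d,'w5.png'); s=sensors.read_state(); print(s['clock'],s['eef_pos'],s['tool_rot'],s['force'],s['width'])
for c,a,m in blobs(masks(d)['blue'],200):
    D=depthpts(d,m); print(c,a,D.mean(0).round(1),np.percentile(D[:,2],[10,50,90]).round(1)); R=D[:,:2]-D[:,:2].mean(0); A=np.c_[R,np.ones(len(R))]; print('tilt',np.linalg.lstsq(A,D[:,2],rcond=None)[0])
E
```

```text
12.025 [ 508.52189996 -275.63937366  167.94069431] [-3.13971209e+00  1.31431665e-03  5.20866796e-01] [-0.26522857 -0.16894014 -1.06256173] 21.989526331617544
[257.01490683 258.30890269] 9660 [ 511.2 -273.3  156. ] [155.2 155.9 156.6]
tilt [-9.24628849e-03  1.37146484e-02  1.56019395e+02]
[422.51774786 259.25458996] 817 [ 513.8 -452.1    6.5] [4.1 5.2 6.1]
tilt [0.23306853 0.21997118 6.52064423]
```

View pics/w5.png

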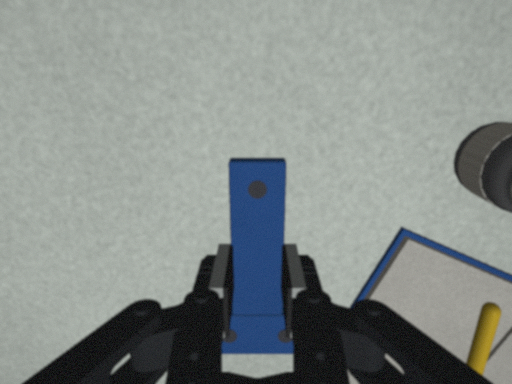

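The wrist view shows the bracket held flat and square between the fingers, with its stem end at (257,160) and its cross-bar at (257,335). Next I carry it over the tray with a +75° turn.

Request:
{"fn": "send_rows", "kwargs": {
  "series": [
    [20,[0.01,0.41,0],[0,0,1]],
    [20,[0.01,0.41,0],[0,0,1]],
    [20,[0.01,0.41,0],[0,0,1]],
    [20,[0.01,0.41,0],[0,0,1]],
    [20,[0.01,0.41,0],[0,0,1]],
    [20,[0.01,0.41,0],[0,0,1]],
    [20,[0.01,0.41,0],[0,0,1]],
    [20,[0.01,0.41,0],[0,0,1]]
  ]
}}

```text
clock: 13.02
eef_pos: [514.3, -77.5, 169.2]
tool_rot: [3.141, -0.0, 1.225]
force: [0.1, 0.9, -0.8]
width: 21.7
gripper_force: 59.0
```

Request:
{"fn": "send_rows", "kwargs": {
  "series": [
    [20,[0.01,0.41,0],[0,0,1]],
    [20,[0.01,0.41,0],[0,0,1]],
    [20,[0.01,0.41,0],[0,0,1]],
    [20,[0.01,0.41,0],[0,0,1]],
    [20,[0,0.41,0],[0,0,1]],
    [20,[0,0.41,0],[0,0,1]],
    [20,[0,0.41,0],[0,0,1]],
    [20,[0,0,0],[0,0,0]]
  ]
}}

```text
clock: 14.02
eef_pos: [516.6, 96.1, 169.3]
tool_rot: [3.141, -0.002, 1.836]
force: [-0.5, -0.0, -0.1]
width: 21.5
gripper_force: 59.0
```

Request:
{"fn": "send_rows", "kwargs": {
  "series": [
    [20,[0,0,-0.5],[0,0,0]],
    [20,[0,0,-0.4],[0,0,0]],
    [20,[0,0,0],[0,0,0]],
    [20,[0,0,0],[0,0,0]],
    [20,[0,0,0],[0,0,0]]
  ]
}}

```text
clock: 14.65
eef_pos: [517.4, 93.1, 116.1]
tool_rot: [3.14, 0.0, 1.829]
force: [-1.3, -0.1, -0.8]
width: 21.7
gripper_force: 59.0
```

```bash
python3 - <<'E'
from h import *
d=cam('wrist'); save(d,'w6.png'); s=sensors.read_state(); print(s['clock'],s['eef_pos'],s['tool_rot'],np.degrees(s['tool_rot'][2]),s['force'],s['width'])
b=min(blobs(masks(d)['blue'],600),key=lambda b:np.hypot(*(b[0]-[257,258])))
D=depthpts(d,b[2]); z=np.median(D[:,2]); v,u=np.nonzero(b[2]); P=plane(d,np.c_[u,v],z)[:,:2]
e=np.array([np.cos(np.radians(-74.9)),np.sin(np.radians(-74.9))]); t=(P-[516.5,94.5])@e; n=np.array([-e[1],e[0]]); q=(P-[516.5,94.5])@n
print('z',z,'stem end vs tray ctr (want ~ -50)',np.percentile(t,.5),t.max(),'lateral at stem tip',q[t<-35].min(),q[t<-35].max(), 'nearer',q[(t>-30)&(t<-15)].min(),q[(t>-30)&(t<-15)].max())
d=cam('top')
for c,a,m in blobs(masks(d)['orange'],6): print(c.round(),depthpts(d,m).mean(0).round(1))
E
```

```text
14.7 [517.27116771  93.02612176 116.04697688] [3.13985724e+00 2.23248715e-04 1.82954162e+00] 104.8250134950753 [-0.78929774 -0.19104277 -0.53574079] 21.663248443366054
z 103.83454027010568 stem end vs tray ctr (want ~ -50) -49.04777162061644 49.8175022017348 lateral at stem tip -10.093435483272541 12.430209777615795 nearer -10.133344228371413 12.35552803909509
[230. 116.] [715.1  58.2  81. ]
[172. 131.] [668.3 229.1  79. ]
[246. 173.] [542.9   9.5  79.4]
```

View pics/w6.png

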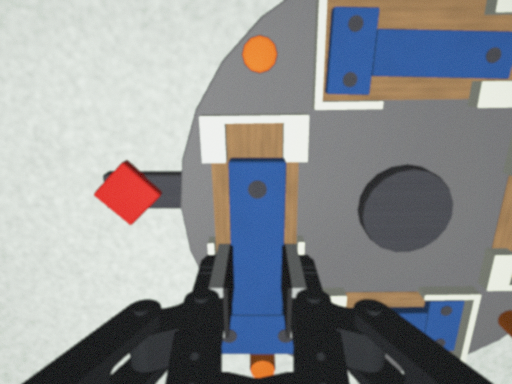

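The wrist view shows the bracket in line with the tray. Its stem is at (257,160-300), the narrow slot at (255,140), and the cross-bar is over the wide end. Now I lower it.

Request:
{"fn": "send_rows", "kwargs": {
  "series": [
    [20,[-0.02,0,-0.4],[0,0,0]],
    [20,[0,0,-0.3],[0,0,0]],
    [20,[0,0,-0.15],[0,0,0]],
    [20,[0,0,-0.1],[0,0,0]],
    [20,[0,0,0],[0,0,0]],
    [20,[0,0,0],[0,0,0]],
    [20,[0,0,0],[0,0,0]]
  ]
}}

```text
clock: 15.62
eef_pos: [515.7, 93.1, 58.6]
tool_rot: [3.141, 0.0, 1.83]
force: [-0.1, -0.9, -1.0]
width: 21.7
gripper_force: 59.0
```

Request:
{"fn": "send_rows", "kwargs": {
  "series": [
    [20,[0.01,0,-0.05],[0,0,0]],
    [20,[0,0,0],[0,0,0]],
    [20,[0,0,0],[0,0,0]]
  ]
}}

```text
clock: 16.0
eef_pos: [516.0, 93.1, 55.1]
tool_rot: [-3.142, -0.0, 1.83]
force: [-0.5, 0.1, -0.9]
width: 21.9
gripper_force: 59.0
```

Request:
{"fn": "send_rows", "kwargs": {
  "series": [
    [20,[0,0,-0.03],[0,0,0]],
    [20,[0,0,0],[0,0,0]],
    [20,[0,0,0],[0,0,0]]
  ]
}}

```text
clock: 16.38
eef_pos: [516.1, 93.1, 53.5]
tool_rot: [3.141, 0.0, 1.83]
force: [-0.0, 1.1, 2.8]
width: 21.6
gripper_force: 59.4
```

Contact (2.8 N up). Next I release it and lift.

Request:
{"fn": "send_rows", "kwargs": {
  "series": [
    [28,[0,0,0],[0,0,0]],
    [34,[0,0,0],[0,0,0]],
    [40,[0,0,0],[0,0,0]],
    [40,[0,0,0],[0,0,0]],
    [40,[0,0,0.15],[0,0,0]],
    [40,[0,0,0.4],[0,0,0]],
    [40,[0,0,0.9],[0,0,0]],
    [40,[0,0,0.9],[0,0,0]]
  ]
}}

```text
clock: 17.38
eef_pos: [515.6, 93.1, 196.1]
tool_rot: [-3.141, -0.0, 1.83]
force: [1.5, 0.0, -0.9]
width: 39.9
gripper_force: 0.0
```

Request:
{"fn": "send_rows", "kwargs": {
  "series": [
    [40,[0,0,0.5],[0,0,0]],
    [40,[0,0,0],[0,0,0]],
    [40,[0,0,0],[0,0,0]],
    [40,[0,0,0],[0,0,0]]
  ]
}}

```text
clock: 17.88
eef_pos: [515.2, 92.7, 223.1]
tool_rot: [-3.139, -0.0, 1.83]
force: [0.1, -0.7, 0.9]
width: 39.9
gripper_force: 0.0
```

```bash
python3 - <<'E'
from h import *
d=cam('wrist'); save(d,'w7.png'); s=sensors.read_state(); print(s['clock'],s['eef_pos'],s['force'])
for c,a,m in blobs(masks(d)['blue'],600):
    D=depthpts(d,m); print(c.round(),a,D.mean(0).round(1),np.percentile(D[:,2],[5,50,95]).round(1))
d=cam('top')
for c,a,m in blobs(masks(d)['orange'],6): print(c.round(),depthpts(d,m).mean(0).round(1))
E
```

```text
17.925 [515.2884906   92.86206562 223.18965661] [ 0.49774515  0.4087044  -0.33386224]
[360.  59.] 3649 [573.7 205.5  41.2] [39.9 41.1 42.4]
[465. 153.] 3061 [693.5 154.8  41.2] [39.7 41.3 42.5]
[259. 170.] 2613 [517.5  90.7  41.2] [40.  41.2 42.3]
[365. 251.] 1858 [641.1  39.1  43.3] [40.2 41.4 42.6]
[230. 116.] [715.3  58.3  80.2]
[172. 131.] [668.8 229.   79.2]
[246. 173.] [543.2   9.2  79.8]
```

View pics/w7.png

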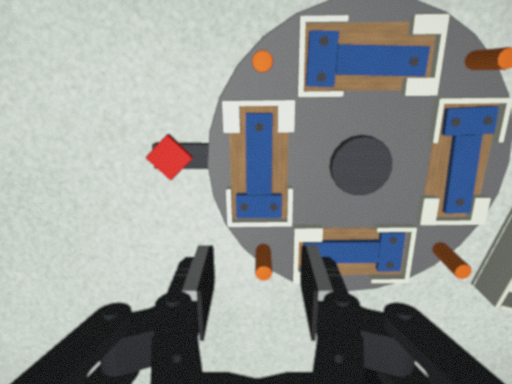

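The wrist view shows the bracket centred in the tray at the pointer, around (259,170). It lies flat with its top at 41 mm, cross-bar in the wide end at (259,207), and the other three are flat in their trays.

```bash
python3 -c "
from cell import ctrl
print(ctrl.finish_job())"
```

```text
the job is handed in; nothing more can be done
None
```

The carousel is one stop anticlockwise and settled, and the blue bracket lies flat in the tray at the pointer, cross-bar in the wide end; the three packed brackets are still in their trays, the arm never went near the tape roll, cup or jar, and the job was handed in at about 18 s.

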